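Clamp a bar offcut upright in the cam clamp and keep hold of the lever

ROBOT

A 6-joint arm with a two-finger parallel gripper is mounted at the origin on a cart in front of the work surface, level with it; the furniture and walls round the work are solid. World frame = base frame: x ahead of the robot, y to its left, z up, the work surface at z = 0. Lengths are in mm, angles in rad, forces in N, time in s.
With the tool pointing down it reaches from about 350 to 775 mm from the base axis. Payload 7.3 kg.
Tool frame: the origin (TCP) lies at the very end of the fingers, on their centre line; the grasp point (between the pads) lies 19 mm behind it; x points along the fingers, z is the direction in which the jaws open and shut, and the axes are right-handed (so a half turn about x gives the same grasp; the last joint's range is limited). The gripper opens to 92 mm and grips with 3 to 60 N. Pads are 19 mm wide; open, the fingers measure 130 mm over their backs; the gripper's body (75 mm by 190 mm) begins 47 mm behind the grasp point.
Start: joints at [-1.337, 0.342, 1.524, -0, 1.275, -0.146], TCP at [194.659, -487.599, 226.741] pointing down, gripper open.
Joint ranges: [-2.53, 2.53], [-0.77, 2.02], [0.04, 2.7], [-1, 4.14], [0.28, 2.66], [-3.11, 3.11]. Speed limits (rad/s): [2.57, 2.57, 3.14, 3.14, 3.14, 3.14].

INTERFACE

Orientations are given as [roll, pitch, yaw] about the fixed x, y, z axes, in that order (R = Rz(yaw) Ry(pitch) Rx(roll)).
In Python, from plant import * gives the robot as it stands.
- The arm moves only by the tool carry_out, never from a script. Its argument "rows" is a list of rows, each a list of 4 numbers: the shift along the world's x, y, z in mm, then the turn about the world's z in degrees. In form: [[x, y, z, twist], ...]. A call has 1 to 20 rows; each row is the pose to reach, as a shift and turn from the pose measured when the call began; what a row does not reach only later rows make up. A row lasts 1/12 s, in which the tool goes at most 41.7 mm and 7.16 degrees, less where a joint would pass 70% of its speed; a pose out of reach is approached as far as the arm can. A call with a gripper value outside its range is refused whole. "hand" is the finger opening in mm, from 0 to 91.8, set as the call begins (left out, the last holds). The fingers move at their own pace and stop on an object; the grip force is fixed at half the most. Time passes only in rows, so rows that repeat a pose let the fingers close. It gives the time, the measured TCP pose, the force and the opening at its end, in the units of the state.
- get_obs(): the state, without advancing time (a new reading comes with each control period).
- capture(name): name is "scene" or "top" or "wrist"; returns the picture (384x512x3 uint8, red, green, blue); there is no depth.
- camera_info(name): a dict with "camera_matrix" (3x3 intrinsics, pixels), "pose" (4x4, takes a point from camera to world coordinates); the wrist camera has in their place "mount" (4x4, takes a point from camera to tool coordinates, whose origin is the TCP and whose axes are the tool frame's). Camera axes: x right, y down, z forward; pixel columns grow to the right and rows downward; lengths in mm; the calibration is good to about 2 mm. A picture is of the moment at which its call begins: read the wrist's pose just before it. camera_info takes no time and is no camera call.
- close_job(): hands the job in, once; it reports no verdict.
The state is a dict: "time": time; "joint_positions": joint angles; "dq": joint speeds; "tau": joint torques, N m; "tool_pos": TCP position; "tcp_rot": TCP orientation; "contact_force": force on the tool from outside, world axes, zero at the start; "moment": the same for the moment, N m; "grip_width": finger opening in mm.
Only numpy, scipy, OpenCV 4.12 (cv2) and the standard library are available. Lean on these libraries where they do the work, as an engineer would, in place of code of your own. Each camera call takes 0.05 s, during which the arm holds its last target. There are 200 camera calls.

TASK

Take the dark round bar offcut out of the wooden stand and stand it upright in the bore of the green cam clamp, right down on the bottom, while the clamp's lever still lies down. Then take the lever by its red ball and swing it up until it stands straight up, where the cam is at its highest and the jaw bears hard on the bar, and finish while holding the ball there: do not let go, the clamp has no catch and I want to file the bar's sawn end. Leave the centre punch, file, rivet tin and calipers where they are.

Things in the scene. Friction and masses are not known exactly. Their poses are not given: they have to be found in the camera images.
- clamp: green cam-action bar clamp on a dark base plate (x -112 to 52, y -40 to 40, 10 mm thick), bolted down. Origin on the table under the bore's axis, z up; x points from the lever side to the bore, the lever's hinge runs along y. Round the bore the fixed V jaw (+x) and the moving jaw (-x) reach 64 mm over the table, at rest 1.3 mm or more clear of a centred bar; the lever's cheeks reach 74 mm
- bore_mouth (a point): centre of the bore's mouth on the clamp, 45 mm over the table; the bore is vertical, 18 mm wide, 33 mm deep, blind, with a 2 mm chamfer
- lever_pivot (a point): point on the lever's hinge axis in the lever's mid plane: 70 mm from the bore's axis along the clamp's -x, 55 mm over the table
- cam_lever: steel cam lever of the clamp, origin on its hinge axis, its -x pointing to the red ball, its y along the hinge. At first it lies level on its rest, along the clamp's -x; it swings up: straight up (90 degrees) is the highest point of the cam (jaw pushed 8 mm to the bore); past the top, to 137 degrees, the jaw backs off. A spring pushes it off the top, up to 4 N at the ball; it will not stay up
- lever_knob (a point): centre of the red ball, 26 mm across, on the end of the cam lever, 95 mm from the hinge axis; at rest 55 mm over the table, straight up 150 mm over it. The lever behind it is a steel bar 9 mm thick across its plane of swing and 14 mm deep, with a 9 mm round neck at the ball
- clamp_jaw: moving steel jaw of the clamp, 34 mm wide and 17 mm high, centred 55 mm over the table; driven by the cam, backed by a 5 N/mm spring
- stand: wooden block 60 (x) x 130 (y) x 50 mm, fixed; origin at the centre of its underside, z up. Three vertical blind holes 18 mm wide, 40 mm deep, at y = -42, 0 and 42 mm; the bar stands in one of the outer ones, the centre punch in the other, the middle one is empty
- bar: dark steel round bar offcut, 15 mm across, 151 mm long, about 0.24 kg; its y axis runs along it, up at the start; origin at mid length on its skin (7.5 mm off its axis). It stands upright in the stand, foot 10 mm, top 161 mm over the table; either end may go down into the clamp
- bar_middle (a point): centre of the bar: mid length, on its axis, 75.5 mm from either end; 87.5 mm over the table when the bar stands on the bottom of the clamp's bore
- centre_punch: light grey centre punch, 13 mm thick, 107 mm long, standing in the other outer hole of the stand, its point 117 mm over the table; leave it
- file: flat file with a red handle, 239 x 26 x 27 mm, lying on the table with its handle towards the robot; leave it
- tin: open tan tin of rivets, 64 mm across, 49 mm high; leave it
- caliper_pair: steel calipers lying flat, 117 x 88 x 8 mm; leave them
Things that resemble listed ones, but are neither listed nor needed, are in the scene too. What is shaped like the bar but blue or yellow is not meant.

How it is judged:
By the outcome, as a careful person would: the job done as asked, in the order asked, and still so for the second after the job is handed in, while the arm keeps its last pose, push and grip.
It also fails if it takes over 64 s, if anything falls off the work surface, if the arm or the gripper's body presses on something with over 40 N, if the wrist force passes 120 N, or if a joint passes its speed limit or range.

## Working session

There is one attempt and no reset: what is moved stays moved. The work goes in short steps, Python scripts to look and compute and a tool call to move; the robot and the scene stay as the last step left them, time stands still between calls to the robot, and variables do not carry over. Pictures are saved under pics/ and viewed, about 8 in all and at most 12, crops included, and the job is handed in when it is done.

Besides the shell and the picture viewer there is one more tool, called as a command line: name --pt "numbers of a row" for each row, then --argument value for the rest. carry_out: Moves the arm, as the interface text tells. Its arguments: {"type":"object","properties":{"rows":{"type":"array"},"hand":{"type":"number"}},"required":["rows"]}

```bash
mkdir -p pics
python3 - <<'E'
from plant import *
import cv2,numpy as np
o=get_obs();print(o)
for n in("scene","top"):
    im=capture(n);cv2.imwrite(f"pics/{n}0.png",cv2.cvtColor(im,cv2.COLOR_RGB2BGR));i=camera_info(n);print(n,np.round(i["camera_matrix"],1).tolist(),np.round(i["pose"],4).tolist())
a=[cv2.resize(cv2.imread(f"pics/{n}0.png"),None,fx=1.5,fy=1.5) for n in("scene","top")]
for n,x in zip(("scene","top"),a):cv2.imwrite(f"pics/{n}0b.png",x)
print(np.round(camera_info("wrist")["mount"],4).tolist())
E
```

```text
{'time': 0.0, 'joint_positions': array([-1.33701005e+00,  3.42732371e-01,  1.52501976e+00, -2.72858359e-05,
        1.27539044e+00, -1.46021512e-01]), 'dq': array([-6.13472357e-04, -4.06408061e-04, -1.03129786e-03, -5.86010963e-05,
        3.11088856e-04,  1.26637459e-04]), 'tau': array([-1.94169712e-03, -4.31246710e+01, -2.44226253e+01,  7.15201395e-02,
        5.60235931e-02, -1.31094862e-04]), 'tool_pos': array([ 194.54651574, -487.18477582,  226.03899854]), 'tcp_rot': array([3.01240372, 1.56924619, 1.82142315]), 'contact_force': array([-0.31924776,  0.50361669,  0.09613849]), 'moment': array([0.01115372, 0.03059025, 0.04559996]), 'grip_width': 91.83562256620787}
scene [[387.6, 0.0, 258.3], [0.0, 387.6, 192.3], [0.0, 0.0, 1.0]] [[-0.8834, -0.3244, 0.3381, 171.2408], [-0.4686, 0.611, -0.6381, 669.791], [0.0004, -0.7221, -0.6918, 834.7768], [0.0, 0.0, 0.0, 1.0]]
top [[492.6, 0.0, 255.5], [0.0, 492.6, 197.1], [0.0, 0.0, 1.0]] [[0.0078, -0.9844, 0.1757, 241.7005], [-1.0, -0.0079, -0.0001, -13.0176], [0.0015, -0.1757, -0.9844, 1745.6207], [0.0, 0.0, 0.0, 1.0]]
[[0.0005, -0.2965, 0.955, -158.2941], [-0.0001, -0.955, -0.2965, 82.0089], [1.0, 0.0001, -0.0005, -0.1945], [0.0, 0.0, 0.0, 1.0]]
```

View pics/scene0b.png

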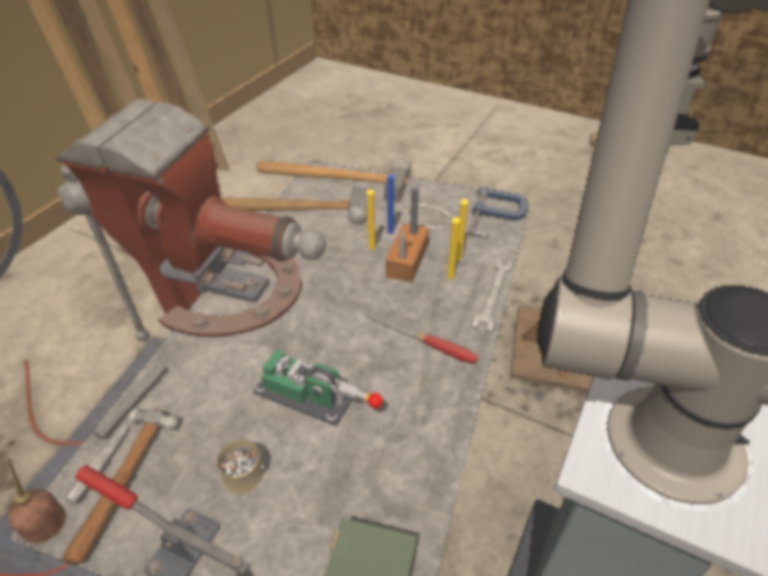

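View pics/top0b.png

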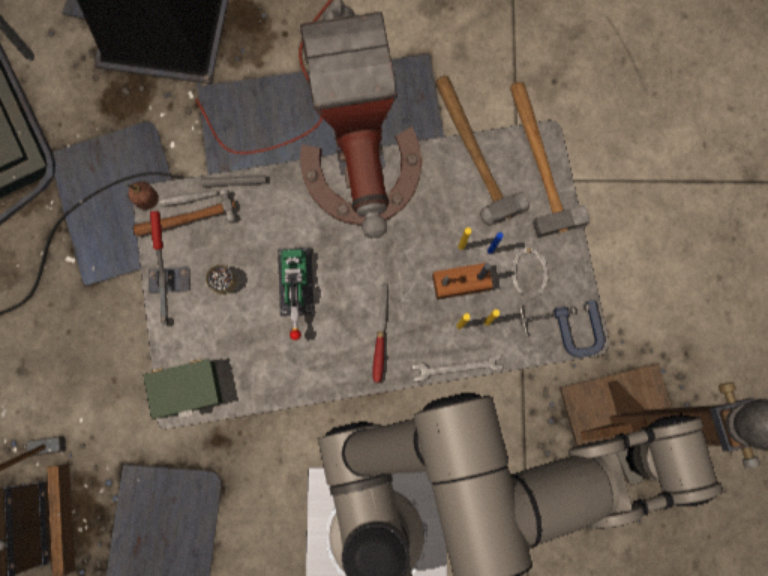

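The scene view shows tall posts at: dark grey (413,210) in the stand, blue (391,205), yellow (371,220), (455,247) and (463,230). The punch is the short light one at (402,243), and the clamp has its red ball at (375,400). The dark one in the stand fits the description. I'll confirm it in a crop.

Run:
```python
import cv2,numpy as np
s=cv2.imread("pics/scene0.png");t=cv2.imread("pics/top0.png")
# crops x0,y0,w,h ; 5x
c=lambda im,x,y,w,h:cv2.resize(im[y:y+h,x:x+w],(400,300),interpolation=cv2.INTER_CUBIC)
cv2.imwrite("pics/c1.png",np.vstack([np.hstack([c(s,235,110,100,75),c(t,280,145,80,60)]),np.hstack([c(s,165,225,100,75),c(t,160,160,80,60+15-15)])]))
```

```text
(no output)
```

View pics/c1.png

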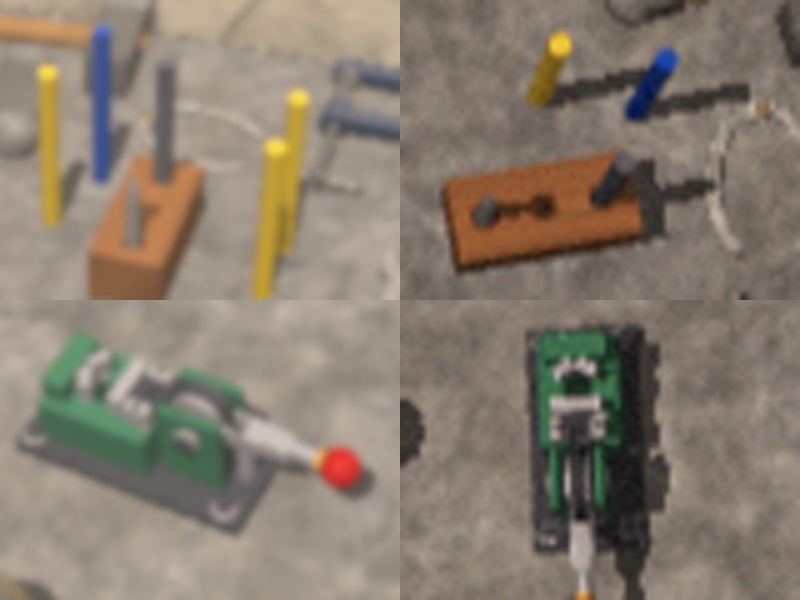

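```bash
cat > h.py <<'E'
from plant import *
import cv2,numpy as np
from scipy.spatial.transform import Rotation as R
def pose(o): 
    T=np.eye(4);T[:3,:3]=R.from_euler("xyz",o["tcp_rot"]).as_matrix();T[:3,3]=o["tool_pos"];return T
def w(K,T,uv,z):
    d=T[:3,:3]@np.linalg.inv(K)@[uv[0],uv[1],1];p=T[:3,3]+d*(z-T[2,3])/d[2];return np.round(p[:2],1)
def cam(n,o=None):
    i=camera_info(n);return np.array(i["camera_matrix"]),(np.array(i["pose"]) if n!="wrist" else pose(o)@np.array(i["mount"]))
E
python3 - <<'E'
from h import *
c=cam("top");s=cam("scene")
def t1(x,y):return (280+x/5,145+y/5)
def t2(x,y):return (160+x/5,160+y/5)
for n,p,z in[("bartop",t1(225,163),161),("barfoot",t1(202,198),50),("punchtop",t1(88,200),117),("s1",t1(43,185),50),("s2",t1(222,150),50),("s3",t1(245,232),50),("s4",t1(58,268),50),("yelT",t1(161,45),151),("yelB",t1(137,103),0),("bluT",t1(268,60),151),("bluB",t1(234,115),0),("y2T",(308.7,214.7),151),("y3T",(328,210.7),151),("ball",(196.7,223.3),55),("bore",t2(175,70),55),("pl1",t2(128,28),10),("pl3",t2(248,248),10),("pl4",t2(133,253),10)]:print(n,w(*c,p,z))
def s1(x,y):return (235+x/4,110+y/4)
def s2(x,y):return (165+x/4,225+y/4)
for n,p,z in[("bartop",s1(166,65),161),("ball",s2(340,168),55),("yel",s1(48,72),151),("yelB",s1(52,222),0),("blueT",s1(102,32),151),("blueB",s1(102,180),0),("y2T",s1(276,148),151),("y3T",s1(298,100),151),("y3b",s1(288,250),0)]:print(n,w(*s,p,z))
E
```

```text
bartop [ 591.7 -241.4]
barfoot [ 590.9 -240.8]
punchtop [ 575.1 -154.9]
s1 [ 599.3 -129.1]
s2 [ 625.5 -255.5]
s3 [ 566.8 -270.6]
s4 [ 540.1 -139.4]
yelT [ 674.2 -201.5]
yelB [ 671.4 -201.3]
bluT [ 664.4 -272.8]
bluB [ 663.  -271.8]
y2T [ 469.4 -187.5]
y3T [ 483.1 -250.8]
ball [450.  189.1]
bore [624.3 200.1]
pl1 [665.3 240.7]
pl3 [505. 150.]
pl4 [500.8 231.8]
bartop [ 588.2 -235.4]
ball [447.7 191. ]
yel [ 670.6 -197.6]
yelB [ 670.7 -198.7]
blueT [ 659.7 -266.5]
blueB [ 660.  -268.4]
y2T [ 477.4 -191. ]
y3T [ 486.1 -253.8]
y3b [ 481.9 -258.3]
```

Run:
```python
from h import *
o=get_obs();T=pose(o);print(np.round(T,3));print(np.round(camera_info("wrist")["camera_matrix"],1))
print("jaw yaw deg",np.degrees(np.arctan2(T[1,2],T[0,2])))
```

```text
[[-0.00000e+00  9.29000e-01  3.71000e-01  1.94567e+02]
 [ 1.00000e-03  3.71000e-01 -9.29000e-01 -4.87216e+02]
 [-1.00000e+00  0.00000e+00 -1.00000e-03  2.26087e+02]
 [ 0.00000e+00  0.00000e+00  0.00000e+00  1.00000e+00]]
[[271.6   0.  255.6]
 [  0.  271.6 193.8]
 [  0.    0.    1. ]]
jaw yaw deg -68.23866581284017
```

carry_out --pt "100 60 20 -6" --pt "200 125 20 -12" --pt "300 190 20 -19" --pt "395 248 20 -19" --pt "395 248 20 -19" --pt "395 248 20 -19" --pt "395 248 20 -19" --pt "395 248 20 -19" --pt "395 248 20 -19" --pt "395 248 20 -19" --pt "395 248 20 -19" --pt "395 248 20 -19" --pt "395 248 20 -19" --pt "395 248 20 -19" --pt "395 248 20 -19" --pt "395 248 20 -19" --hand 60

```text
time: 1.43
tool_pos: [588.5, -240.3, 246.2]
tcp_rot: [-2.876, 1.569, 1.883]
contact_force: [-0.9, 0.2, 0.2]
grip_width: 59.8
```

Run:
```python
from h import *
o=get_obs();im=capture("wrist");np.save("w1.npy",pose(o));print(o["time"],o["tool_pos"],o["dq"])
cv2.imwrite("pics/w1.png",cv2.resize(cv2.cvtColor(im,cv2.COLOR_RGB2BGR),None,fx=1.5,fy=1.5))
```

```text
1.4333 [ 588.4838866  -240.26960474  246.15963162] [-0.00318934 -0.0044423  -0.00355916  0.00315658 -0.00185811  0.00195207]
```

View pics/w1.png

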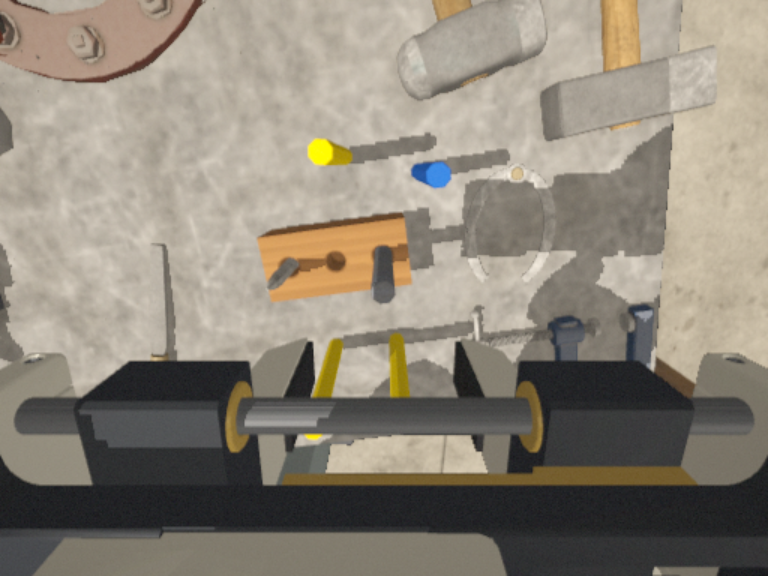

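The wrist view shows the dark bar's top at (383,291) and its exit from the wood at about (382,252), the empty middle hole at (336,261), and the stand's corners at (258,237), (405,213), (411,283) and (272,300).

Run:
```python
from h import *
T=np.load("w1.npy");K=np.array(camera_info("wrist")["camera_matrix"]);C=T@np.array(camera_info("wrist")["mount"])
print(C[:3,3],"jaw",np.degrees(np.arctan2(T[1,2],T[0,2])))
for n,u,z in[("top",(383,291),161),("foot",(382,252),50),("hole",(336,261),50),("c1",(258,237),50),("c2",(405,213),50),("c3",(411,283),50),("c4",(272,300),50),("yel",(320,152),151),("blue",(438,174),151)]:print(n,w(K,C,np.array(u)/1.5,z))
```

```text
[ 670.28279447 -235.94973021  404.42470152] jaw -87.33744235368273
top [ 594.5 -238.8]
foot [ 595.9 -237.5]
hole [ 585.9 -196.9]
c1 [ 604.2 -128.4]
c2 [ 630.9 -255.7]
c3 [ 568.6 -265. ]
c4 [ 546.5 -138.7]
yel [ 675.3 -197.9]
blue [ 666.1 -268.4]
```

carry_out --pt "6 2 0 0" --pt "6 2 0 0" --pt "6 2 -35 0" --pt "6 2 -70 0" --pt "6 2 -105 0" --pt "6 2 -130 0" --pt "6 2 -136 0" --pt "6 2 -136 0" --pt "6 2 -136 0"

```text
time: 2.23
tool_pos: [595.2, -238.9, 111.7]
tcp_rot: [1.693, 1.569, 0.168]
contact_force: [0.7, -0.4, 1.3]
grip_width: 59.6
```

carry_out --pt "0 0 0 0" --pt "0 0 0 0" --pt "0 0 0 0" --pt "0 0 0 0" --pt "0 0 0 0" --pt "0 0 0 0" --pt "0 0 0 0" --pt "0 0 0 0" --pt "0 0 0 0" --pt "0 0 0 0" --hand 5

```text
time: 3.07
tool_pos: [595.3, -239.0, 111.7]
tcp_rot: [1.612, 1.569, 0.087]
contact_force: [-0.2, -1.0, 0.0]
grip_width: 14.9
```

carry_out --pt "0 0 15 0" --pt "0 0 45 0" --pt "0 0 80 0" --pt "0 0 115 0" --pt "0 0 132 0" --pt "0 0 132 0" --pt "-10 38 132 0" --pt "-20 76 132 0" --pt "-20 114 132 0" --pt "-20 152 132 0" --pt "-20 190 132 0" --pt "-20 228 132 0" --pt "-20 266 132 0" --pt "-10 304 132 0" --pt "0 342 132 0" --pt "10 380 132 0" --pt "19 415 132 0" --pt "19 438 132 0" --pt "19 438 132 0" --pt "19 438 132 0"

```text
time: 4.73
tool_pos: [613.1, 200.1, 240.8]
tcp_rot: [-1.277, 1.568, -2.799]
contact_force: [-0.5, -0.4, -2.8]
grip_width: 14.5
```

Run:
```python
from h import *
o=get_obs();im=capture("wrist");np.save("w2.npy",pose(o));print(o["time"],o["tool_pos"],abs(o["dq"]).max(),o["grip_width"],o["contact_force"])
np.save("w2im.npy",im)
cv2.imwrite("pics/w2.png",cv2.resize(cv2.cvtColor(im,cv2.COLOR_RGB2BGR)[50:250,150:400],None,fx=3,fy=3,interpolation=cv2.INTER_CUBIC))
```

```text
4.7333 [613.11206538 200.14890739 240.76256071] 0.046369705287405825 14.450865609994523 [-0.49323904 -0.40818894 -2.84107979]
```

View pics/w2.png

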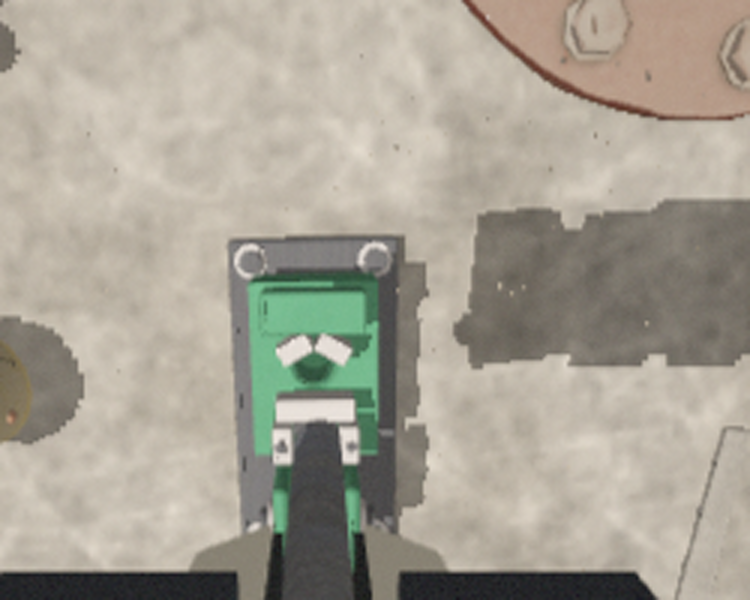

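Run:
```python
from h import *
T=np.load("w2.npy");im=np.load("w2im.npy");K=np.array(camera_info("wrist")["camera_matrix"]);C=T@np.array(camera_info("wrist")["mount"])
f=lambda x,y:(150+x/3,50+y/3)
for n,u,z in[("pa",(230,240),10),("pb",(404,236),10),("pl",(243,520),10),("jawL",(276,400),63.5),("jawR",(355,398),63.5),("bore",(314,362),45),("vL",(278,352),64),("vR",(351,350),64),("foot",(320,423),139)]:print(n,w(K,C,f(*u),z))
cr=cv2.cvtColor(im,cv2.COLOR_RGB2BGR)[150:225,215:295]
cv2.imwrite("pics/w2c.png",cv2.resize(cr,None,fx=8,fy=8,interpolation=cv2.INTER_CUBIC))
```

```text
pa [664.8 243.9]
pb [670.6 163.1]
pl [523.6 234.8]
jawL [603.4 217.8]
jawR [605.9 184.3]
bore [616.6 202.3]
vL [624.3 217.7]
vR [626.7 187.3]
foot [616.9 200. ]
```

View pics/w2c.png

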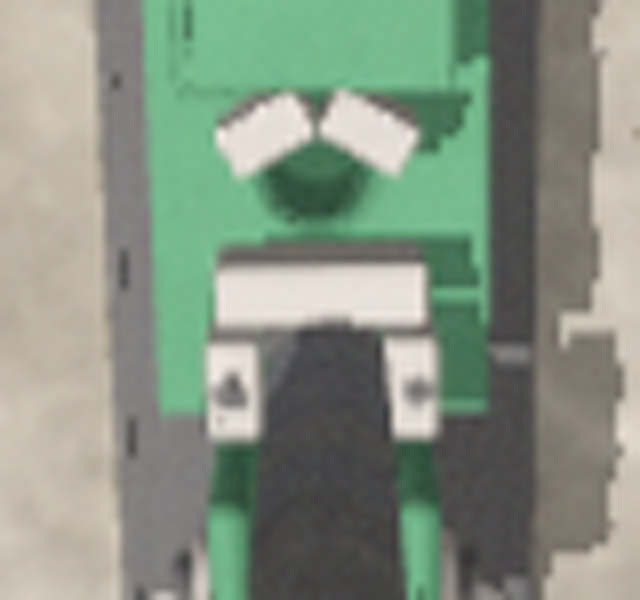

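Run:
```python
from h import *
T=np.load("w2.npy");K=np.array(camera_info("wrist")["camera_matrix"]);C=T@np.array(camera_info("wrist")["mount"])
f=lambda x,y:(215+x/8,150+y/8)
for n,u,z in[("nearedge",(314,222),45),("bL",(255,180),45),("bR",(372,180),45),("footrim",(334,318),139),("barL",(268,400),200),("barR",(388,400),200),("jawL",(216,325),63.5),("jawR",(428,325),63.5),("jawfL",(216,264),63.5),("jawfR",(428,262),63.5),("Vtip",(316,135),64),("VLin",(240,178),64),("VRin",(405,175),64)]:print(n,w(K,C,f(*u),z))
print(get_obs()["tool_pos"])
```

```text
nearedge [606.9 202.4]
bL [613.6 212.6]
bR [614.5 193.1]
footrim [618.2 200. ]
barL [627.7 207.2]
barR [628.3 195.6]
jawL [593.7 217.5]
jawR [595.3 183.4]
jawfL [603.8 217.9]
jawfR [605.8 184.1]
Vtip [625.6 202.9]
VLin [618.2 214.5]
VRin [619.9 188.6]
[613.3965083  198.886613   241.36756522]
```

carry_out --pt "5 3 0 0" --pt "5 3 -25 0" --pt "5 3 -50 0" --pt "5 3 -62 0" --pt "5 3 -64 0" --pt "5 3 -64 0" --pt "5 3 -64 0" --pt "5 3 -64 0"

```text
time: 5.45
tool_pos: [619.3, 201.6, 178.9]
tcp_rot: [0.633, 1.57, -0.892]
contact_force: [-0.7, 0.5, -1.9]
grip_width: 14.6
```

Run:
```python
from h import *
o=get_obs();im=capture("wrist");np.save("w3.npy",pose(o));print(o["time"],o["tool_pos"],abs(o["dq"]).max(),o["grip_width"],o["contact_force"])
np.save("w3im.npy",im)
cr=cv2.cvtColor(im,cv2.COLOR_RGB2BGR)[150:225,210:300]
cv2.imwrite("pics/w3c.png",cv2.resize(cr,None,fx=8,fy=8,interpolation=cv2.INTER_CUBIC))
```

```text
5.45 [619.31334371 201.55914753 178.87515982] 0.0035172579067021875 14.580455328029851 [-0.71372292  0.54425413 -1.85327078]
```

View pics/w3c.png

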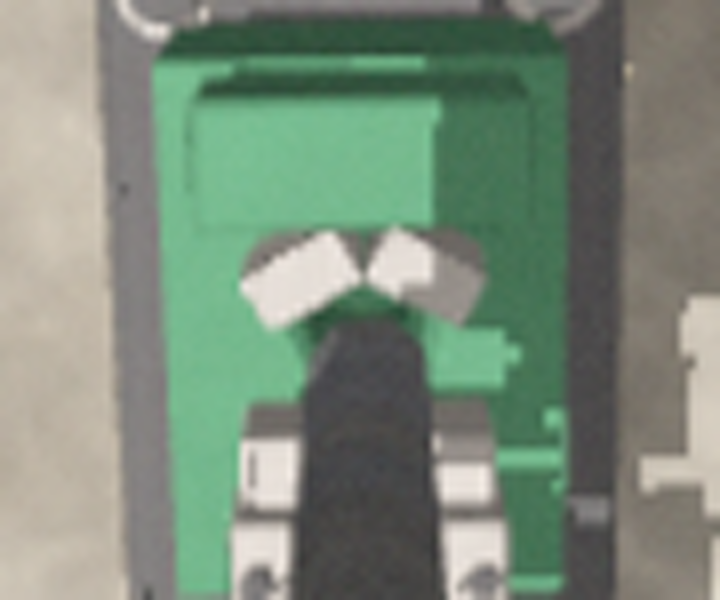

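Run:
```python
from h import *
T=np.load("w3.npy");K=np.array(camera_info("wrist")["camera_matrix"]);C=T@np.array(camera_info("wrist")["mount"])
f=lambda x,y:(210+x/8,150+y/8)
for n,u,z in[("footrim",(371,319),77),("barL",(308,385),90),("barR",(431,385),90),("jawfL",(243,438),63.5),("jawfR",(494,458),63.5),("Vtip",(364,281),64),("VLin",(273,329),64),("VRin",(463,325),64),("VLo",(240,285),64),("VRo",(486,280),64),("bL",(298,340),45),("bR",(438,340),45),("plL",(105,130),10),("plR",(622,130),10)]:print(n,w(K,C,f(*u),z))
```

```text
footrim [624.5 201.8]
barL [619.8 209.2]
barR [620.5 194.5]
jawfL [603.2 217.9]
jawfR [601.9 184.2]
Vtip [625.8 202.8]
VLin [618.8 214.4]
VRin [620.4 189.5]
VLo [624.5 218.9]
VRo [626.7 186.9]
bL [611.6 211.4]
bR [612.5 191.7]
plL [633.1 242.7]
plR [636.7 163.8]
```

carry_out --pt "-0.5 0.2 0 0" --pt "-0.5 0.2 -10 0" --pt "-0.5 0.2 -18 0" --pt "-0.5 0.2 -26 0" --pt "-0.5 0.2 -32 0" --pt "-0.5 0.2 -36 0" --pt "-0.5 0.2 -40 0" --pt "-0.5 0.2 -44 0"

```text
time: 6.17
tool_pos: [618.7, 201.9, 134.3]
tcp_rot: [0.22, 1.57, -1.304]
contact_force: [0.2, -0.6, -2.4]
grip_width: 15.0
```

carry_out --pt "0 0 -5 0" --pt "0 0 -10 0" --pt "0 0 -14 0" --pt "0 0 -17 0" --pt "0 0 -19 0" --pt "0 0 -20.5 0" --pt "0 0 -20.5 0"

```text
time: 6.75
tool_pos: [618.7, 201.9, 113.9]
tcp_rot: [0.416, 1.57, -1.108]
contact_force: [0.9, -0.6, -2.9]
grip_width: 15.0
```

Nearly there; I'll press on gently until contact.

carry_out --pt "0 0 -0.5 0" --pt "0 0 -1 0" --pt "0 0 -1.5 0" --pt "0 0 -2 0" --pt "0 0 -2 0"

```text
time: 7.17
tool_pos: [619.1, 202.0, 113.7]
tcp_rot: [1.307, 1.568, -0.217]
contact_force: [-1.8, -0.4, 7.3]
grip_width: 15.3
```

carry_out --pt "0 0 0 0" --pt "0 0 0 0" --pt "0 0 0 0" --pt "0 0 0 0" --pt "0 0 0 0" --pt "0 0 0 0" --pt "0 0 20 0" --pt "0 0 50 0" --pt "0 0 80 0" --pt "0 0 110 0" --pt "0 0 110 0" --pt "-40 -3 110 0" --pt "-80 -6 110 0" --pt "-120 -9 110 0" --pt "-155 -11 80 0" --pt "-169 -11 50 0" --pt "-169 -11 36 0" --pt "-169 -11 36 0" --pt "-169 -11 36 0" --hand 60

```text
time: 8.75
tool_pos: [450.4, 191.0, 149.8]
tcp_rot: [1.301, 1.569, -0.223]
contact_force: [0.4, -0.8, 0.8]
grip_width: 59.8
```

Run:
```python
from h import *
o=get_obs();im=capture("wrist");np.save("w4.npy",pose(o));print(o["time"],o["tool_pos"],abs(o["dq"]).max(),o["grip_width"],o["contact_force"])
cv2.imwrite("pics/w4.png",cv2.resize(cv2.cvtColor(im,cv2.COLOR_RGB2BGR),None,fx=1.5,fy=1.5))
```

```text
8.75 [450.44325985 191.04861622 149.79113449] 0.052148755385043835 59.81258466618045 [ 0.36242239 -0.75527818  0.81889387]
```

View pics/w4.png

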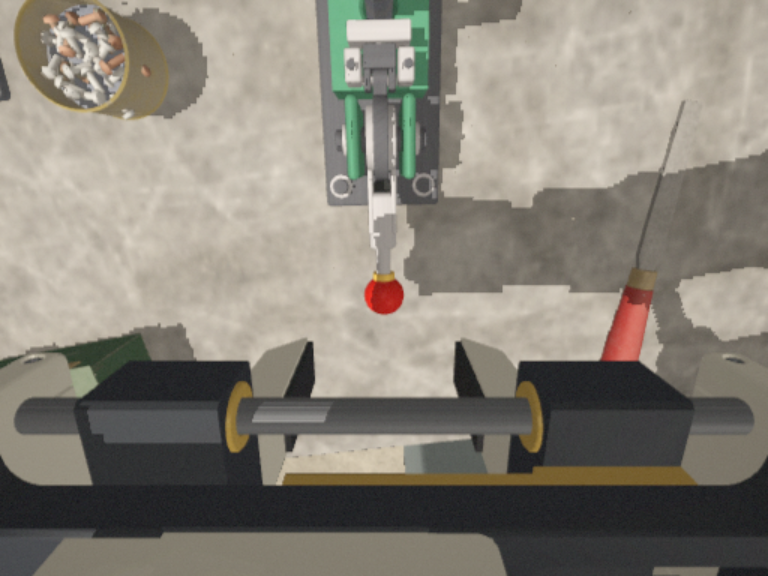

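The ball is at (384,295), and the lever runs up to its hinge at about (380,140).

Run:
```python
from h import *
T=np.load("w4.npy");K=np.array(camera_info("wrist")["camera_matrix"]);C=T@np.array(camera_info("wrist")["mount"])
for n,u,z in[("ball",(384,295),55),("hinge",(380,140),74),("jawL",(346,40),63.5),("jawR",(411,40),63.5)]:print(n,w(K,C,np.array(u)/1.5,z))
print("jaw",np.degrees(np.arctan2(T[1,2],T[0,2])),get_obs()["tool_pos"])
```

```text
ball [451.  191.5]
hinge [544.7 198.1]
jawL [594.  218.3]
jawR [595.6 184. ]
jaw -87.32107743662864 [451.41611798 191.19897717 150.55798731]
```

carry_out --pt "-0.5 0.3 -35 1" --pt "-0.5 0.3 -70 1" --pt "-0.5 0.3 -100 1" --pt "-0.5 0.3 -112 1" --pt "-0.5 0.3 -114.5 1" --pt "-0.5 0.3 -114.5 1" --pt "-0.5 0.3 -114.5 1"

```text
time: 9.38
tool_pos: [452.7, 191.8, 37.4]
tcp_rot: [1.618, 1.563, 0.111]
contact_force: [0.7, -0.0, 0.5]
grip_width: 59.8
```

carry_out --pt "0 0 0 0" --pt "0 0 0 0" --pt "0 0 0 0" --pt "0 0 0 0" --pt "0 0 0 0" --pt "0 0 0 0" --pt "0 0 0 0" --pt "0 0 0 0" --pt "0 0 0 0" --pt "0 0 0 0" --hand 10

```text
time: 10.22
tool_pos: [452.7, 191.3, 37.6]
tcp_rot: [1.51, 1.564, 0.003]
contact_force: [-0.2, -6.2, 3.7]
grip_width: 24.3
```

Run:
```python
from h import *
o=get_obs();a=capture("wrist");b=capture("scene")
print(o["tool_pos"],o["grip_width"],o["contact_force"],get_obs()["grip_width"])
c=lambda im,x,y,w_,h:cv2.resize(cv2.cvtColor(im,cv2.COLOR_RGB2BGR)[y:y+h,x:x+w_],(400,400),interpolation=cv2.INTER_CUBIC)
cv2.imwrite("pics/g.png",np.hstack([c(a,160,140,200,200),c(b,160,180,110,110)]))
```

```text
[452.73937819 191.29120895  37.58968042] 24.294871737818262 [-0.2435809  -6.17615149  3.69043259] 24.099906672287652
```

View pics/g.png

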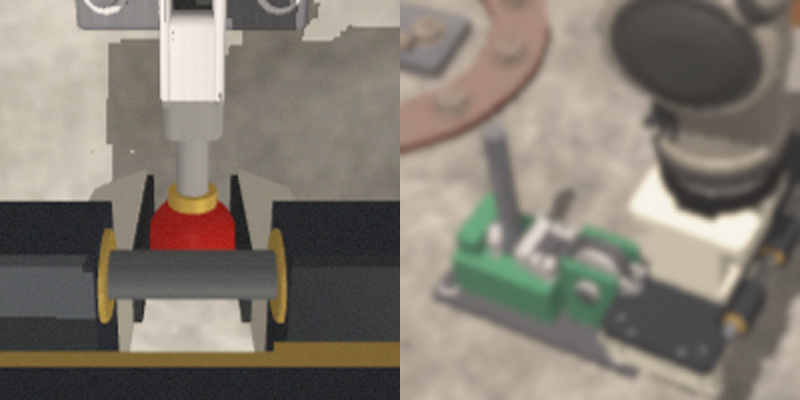

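carry_out --pt "0.4 0 8.3 0" --pt "1.4 0.1 16.5 0" --pt "3.2 0.2 24.6 0" --pt "5.7 0.4 32.5 0" --pt "8.9 0.6 40.1 0" --pt "12.7 0.8 47.5 0" --pt "17.2 1.1 54.5 0" --pt "22.2 1.4 61.1 0" --pt "27.8 1.7 67.2 0" --pt "27.8 1.7 67.2 0"

```text
time: 11.15
tool_pos: [481.3, 193.1, 106.2]
tcp_rot: [1.533, 1.563, 0.026]
contact_force: [-4.6, -3.2, 0.7]
grip_width: 24.4
```

carry_out --pt "5.3 0.3 4.2 0" --pt "11.9 0.7 9.2 0" --pt "18.9 1.2 13.7 0" --pt "26.3 1.6 17.5 0" --pt "33.9 2.1 20.7 0" --pt "41.8 2.6 23.2 0" --pt "49.9 3.1 25 0" --pt "58.1 3.6 26 0" --pt "66.4 4.1 26.4 0" --pt "66.4 4.1 26.4 0" --pt "66.4 4.1 26.4 0"

```text
time: 12.07
tool_pos: [549.7, 197.5, 133.5]
tcp_rot: [1.614, 1.559, 0.107]
contact_force: [-0.3, -0.3, 7.3]
grip_width: 24.1
```

Run:
```python
from h import *
o=get_obs();a=capture("wrist");b=capture("scene");np.save("w5.npy",pose(o))
print(o["time"],o["tool_pos"],o["grip_width"],o["contact_force"],abs(o["dq"]).max())
c=lambda im,x,y,w_,h:cv2.resize(cv2.cvtColor(im,cv2.COLOR_RGB2BGR)[y:y+h,x:x+w_],(400,400),interpolation=cv2.INTER_CUBIC)
cv2.imwrite("pics/u.png",np.hstack([c(a,160,100,200,200),c(b,160,160,130,130)]))
```

```text
12.0667 [549.69051979 197.52457456 133.49142585] 24.08363496516219 [-0.2959436  -0.2593251   7.33306677] 0.015466134734153206
```

View pics/u.png

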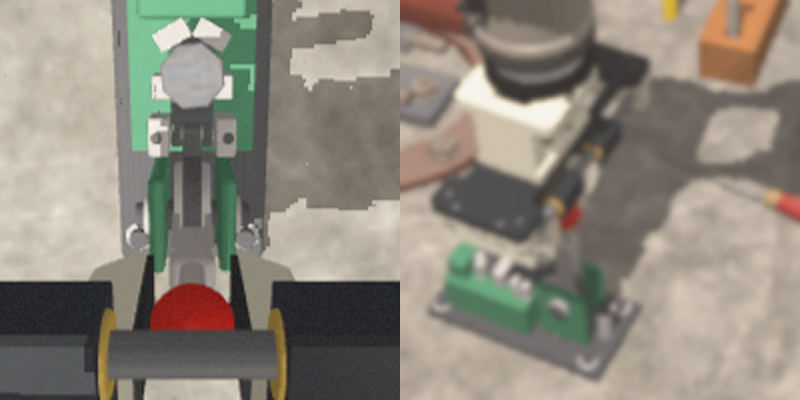

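Run:
```python
from h import *
T=np.load("w5.npy");i=camera_info("wrist");K=np.array(i["camera_matrix"]);M=np.linalg.inv(T@np.array(i["mount"]))
s=np.random.default_rng(0).normal(size=(20000,3));s/=np.linalg.norm(s,axis=1)[:,None]
for bx in(543,545,547,549,551):
    p=np.array([bx,197.3,150])+13*s;q=(p@M[:3,:3].T+M[:3,3])@K.T;u=q[:,:2]/q[:,2:]
    print(bx,"top row in crop",round((u[:,1].min()-100)*2,1),"cols",np.round((np.array([u[:,0].min(),u[:,0].max()])-160)*2,1))
f=lambda x,y:(160+x/2,100+y/2)
C=np.linalg.inv(M)
for n,u,z in[("bartop",f(192,75),163),("jawL",f(150,117),63.5),("jawR",f(238,117),63.5)]:print(n,w(K,C,u,z))
```

```text
543 top row in crop 285.7 cols [149.3 237. ]
545 top row in crop 279.7 cols [149.6 237.6]
547 top row in crop 273.6 cols [149.9 238.2]
549 top row in crop 267.5 cols [150.2 238.8]
551 top row in crop 261.3 cols [150.4 239.4]
bartop [618.5 202.5]
jawL [591.4 218.5]
jawR [593.8 181.3]
```

Run:
```python
from h import *
b=cv2.cvtColor(capture("scene"),cv2.COLOR_RGB2BGR);K,C=cam("scene");M=np.linalg.inv(C)
P=lambda p:((lambda q:q[:2]/q[2])(K@(M[:3,:3]@np.array(p)+M[:3,3])))
hx,hy=546.4,197.5
o=(195,210);S=10;im=cv2.resize(b[o[1]:o[1]+55,o[0]:o[0]+60],None,fx=S,fy=S,interpolation=cv2.INTER_CUBIC)
raw=im.copy()
for a,col in((82,(255,0,0)),(90,(0,255,0)),(98,(0,255,255))):
    t=np.radians(a);q=P([hx-95*np.cos(t),hy-6*np.cos(t),55+95*np.sin(t)]);h=P([hx,hy,55])
    g=lambda v:tuple(int(x) for x in (v-np.array(o)+.5)*S);cv2.line(im,g(h),g(q),col,1);cv2.circle(im,g(q),int(13*K[0,0]/np.linalg.norm(np.array([hx,hy,150])-C[:3,3])*S),col,1);print(a,q,h)
hsv=cv2.cvtColor(b,cv2.COLOR_BGR2HSV);m=((hsv[...,0]<6)|(hsv[...,0]>174))&(hsv[...,1]>180)&(hsv[...,2]>110);m[:205]=0;m[260:]=0;m[:,:195]=0;m[:,245:]=0
ys,xs=np.nonzero(m);print(len(xs),xs.mean(),ys.mean(),xs.min(),xs.max(),ys.min(),ys.max())
cv2.imwrite("pics/u2.png",im)
```

```text
82 [215.91399151 230.52507876] [214.08911462 253.49740646]
90 [210.88099048 228.47434141] [214.08911462 253.49740646]
98 [205.95836787 226.96131625] [214.08911462 253.49740646]<stdin>:11: RuntimeWarning: Mean of empty slice.
  ret = ret.dtype.type(ret / rcount)
Traceback (most recent call last):
ValueError: zero-size array to reduction operation minimum which has no identity
```

Run:
```python
from h import *
b=cv2.cvtColor(capture("scene"),cv2.COLOR_RGB2BGR);K,C=cam("scene");M=np.linalg.inv(C)
P=lambda p:((lambda q:q[:2]/q[2])(K@(M[:3,:3]@np.array(p)+M[:3,3])))
hx,hy=546.4,197.5
b0=cv2.imread("pics/scene0.png")
print("rest pred",P([451.5,191.5,55]),"seen",(165+340/4,225+168/4))
o=(185,205);S=8;im=cv2.resize(b[o[1]:o[1]+70,o[0]:o[0]+60],None,fx=S,fy=S,interpolation=cv2.INTER_CUBIC);raw=im.copy()
for a,col in((82,(255,0,0)),(90,(0,255,0))):
    t=np.radians(a);q=P([hx-95*np.cos(t),hy-6*np.cos(t),55+95*np.sin(t)]);h=P([hx,hy,55])
    g=lambda v:tuple(int(x) for x in (v-np.array(o)+.5)*S);cv2.line(im,g(h),g(q),col,1);cv2.circle(im,g(q),int(13*K[0,0]/np.linalg.norm(np.array([hx,hy,150])-C[:3,3])*S),col,1)
out=np.hstack([raw,im]);cv2.imwrite("pics/u2.png",cv2.resize(out,(800,int(800*out.shape[0]/out.shape[1]))))
```

```text
rest pred [248.51429451 266.5288677 ] seen (250.0, 267.0)
```

View pics/u2.png

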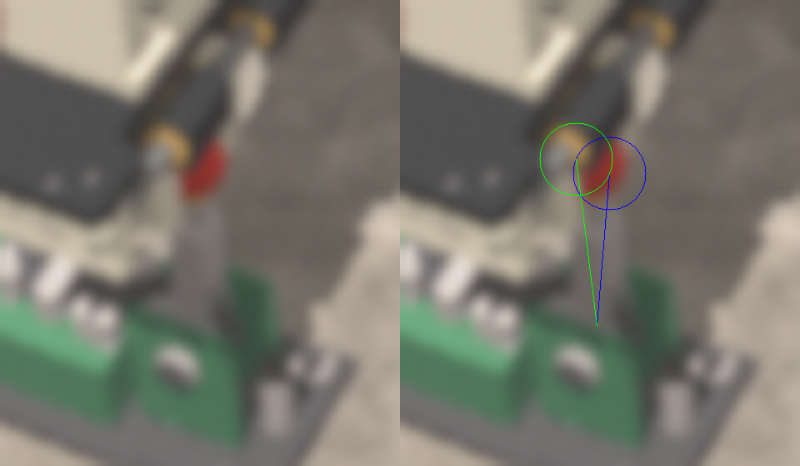

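Both cameras put the lever about 1.5° short of vertical, while the travel says about 1° past. I'll nudge it 1.5 mm and hold.

carry_out --pt "1 0.1 0 0" --pt "1.5 0.1 0 0" --pt "1.5 0.1 0 0" --pt "1.5 0.1 0 0" --pt "1.5 0.1 0 0" --pt "1.5 0.1 0 0" --pt "1.5 0.1 0 0" --pt "1.5 0.1 0 0"

```text
time: 12.93
tool_pos: [550.7, 197.6, 133.5]
tcp_rot: [1.604, 1.56, 0.097]
contact_force: [-0.6, -0.6, 3.6]
grip_width: 24.4
```

Run:
```python
from h import *
o=get_obs();a=capture("wrist");T=pose(o);i=camera_info("wrist");K=np.array(i["camera_matrix"]);M=np.linalg.inv(T@np.array(i["mount"]))
print(o["time"],o["tool_pos"],o["tcp_rot"],o["grip_width"],o["contact_force"])
r=a[225:262,257].astype(int);print([(225+k,*v) for k,v in enumerate(r.tolist()) if 8<k<30])
s=np.random.default_rng(0).normal(size=(20000,3));s/=np.linalg.norm(s,axis=1)[:,None]
for bx in(543,545,547,549):
    p=np.array([bx,197.5,150])+13*s;q=(p@M[:3,:3].T+M[:3,3])@K.T;print(bx,(q[:,1]/q[:,2]).min())
# same test for resting ball in hover image w4: lower/upper red rows
w4=cv2.imread("pics/w4.png");h=cv2.cvtColor(w4,cv2.COLOR_BGR2HSV);m=((h[...,0]<6)|(h[...,0]>174))&(h[...,1]>180);m[:,:340]=0;m[:,430:]=0;ys,xs=np.nonzero(m);print("rest",ys.max()/1.5,xs.min()/1.5,xs.max()/1.5)
M=np.linalg.inv(np.load("w4.npy")@np.array(i["mount"]))
for bx in(449,451,453):
    p=np.array([bx,191.5,55])+13*s;q=(p@M[:3,:3].T+M[:3,3])@K.T;print(bx,(q[:,1]/q[:,2]).max())
```

```text
12.9333 [550.67575709 197.57342376 133.52969996] [1.60422168 1.55955043 0.09717962] 24.39235843329754 [-0.62663689 -0.61083303  3.59066871]
[(234, 118, 113, 108), (235, 117, 111, 106), (236, 115, 110, 105), (237, 118, 113, 109), (238, 116, 112, 106), (239, 116, 108, 104), (240, 116, 113, 107), (241, 123, 82, 78), (242, 127, 37, 30), (243, 133, 34, 31), (244, 132, 29, 20), (245, 137, 32, 31), (246, 137, 29, 25), (247, 136, 28, 21), (248, 138, 28, 23), (249, 138, 24, 20), (250, 140, 32, 28), (251, 142, 27, 23), (252, 143, 33, 27), (253, 145, 31, 25), (254, 144, 27, 23)]
543 244.28972136332513
545 241.28704896955824
547 238.26332814865805
549 235.218336801187
rest 208.0 243.33333333333334 268.0
449 211.87197547605
451 209.9560347484928
453 208.03156924991657
```

Run:
```python
from plant import *
print(close_job())
```

```text
the job is handed in; nothing more can be done
None
```

The dark bar is standing in the clamp's bore on the bottom, the lever is up as near vertical as I could measure, and the gripper is still holding the red ball. I handed the job in at about 13 s of the 64 s allowed.

- **Bar:** I put it in while the lever still lay down. It stopped with the tool at 113.7 mm, where the bottom of the bore should be, and the push rose to about 7 N. The wrist picture taken after the swing showed it still standing in the bore.
- **Lever angle:** my checks disagree by a few degrees. The wrist camera reads about 88.5°. The scene camera read about the same before a last 1.5 mm nudge, and I did not read it again. The tool's own travel suggests about 92°, though the ball may have slipped a little in the pads. The spring's sideways push on the hand was close to zero, as expected at the top.
- **Grip:** the fingers read 24.4 mm on the 26 mm ball. I could not explain the gap, but the ball was between the pads in the pictures and the grip held steady through the swing.
- **Jaw pressure:** I did not measure how hard the jaw bears on the bar.
- **Other items:** I did not reach for the centre punch, file, rivet tin or calipers, and no unexpected contact showed in the force readings.

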